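# Fetch one red parts tray from the revolving dispenser

### The job

Turn the tray carousel until the pocket with the red trays faces the arm at the green mark, and leave it standing there. Then lift only the top red tray off its stack, without bringing the next one up with it, and set it down upright, not dropped, inside the white outline on the kit board, square with it. All other trays stay in their pockets, and the lamp holder, transformer and screwdriver are left alone.

Things in the scene. Friction and masses are not known exactly. Their poses are not given: they have to be found in the camera images.
- hub (a point): On the axis of the carousel, at the height of its flat top, 36 mm above the table. White disc 300 mm across, steel cap 36 mm wide, 12 mm high in the middle. Four upright black pegs (14 mm thick, 70 mm tall, tops 106 mm above the table) stand 138 mm from the axis, each midway (45 degrees) between two pockets, to turn the disc by pushing with a fingertip.
- pick_mark (a point): Fixed point over which a pocket's centre lies when that pocket faces the arm: 90 mm from the carousel's axis, 36 mm above the table, on the line from the axis to the green diamond on the black tongue that juts out from under the disc on the robot's side. Its -x axis points outward along the tongue.
- disc (a joint): Turn of the carousel's disc in rad since the start (0 then); anticlockwise from above is positive. It turns either way without a stop, with light friction (about 0.12 N m), and stays where it is left.
- outline (a point): Centre of the white square outline (80 mm inside, flat lines 4 mm wide) painted on the brown kit board, on the board's top, 12 mm above the table. The board is fixed, 220 x 120 x 12 mm; x runs along its length, the outline's sides along x and y; the outline lies 45 mm from the board's centre towards -x.
- lampholder_c (a point): White ceramic lamp holder, 48 mm across, 36 mm tall, standing on the kit board beyond the outline, about 110 mm from the outline's centre; the point is at its centre. Loose, must be left alone.
- transformer_c (a point): Small transformer with copper winding on a steel foot, 56 x 85 x 55 mm tall, loose on the table; the point is at its centre. Must be left alone.
- screwdriver: Screwdriver with red handle lying on the table to the robot's right, loose, lying along its own x axis, handle to -x. Must be left alone.
- pocket_red (a point): Centre of the floor of the pocket holding the stack of three red trays; turns with the disc, 36 mm above the table. The four pockets are 90 degrees apart, centres 90 mm from the axis, each fenced by low grey bars 7 mm high, 54 mm square over all.
- red_top_c (a point): Red plastic parts tray, the one to be fetched, on top of the stack. The point is its centre, half-way up, 18 mm below the rim's top; x and y are parallel to its sides. Square, 36 mm tall, about 40 g, open on top, tapering to a 36 mm floor; around the top an upright rim 60 x 60 mm outside, 12 mm high. Nested trays sit loosely, each 16 mm above the one below, a 4 mm gap between the rims at mid-side.
- red_mid_c (a point): Red plastic parts tray, second one, nested under the top one; must stay. Same as the top one; the point is its centre, half-way up.
- red_low_c (a point): Red plastic parts tray, lowest one, standing in the pocket; must stay. Same as the top one; the point is its centre, half-way up.
- pocket_white (a point): Centre of the floor of the pocket holding the two white trays; turns with the disc.
- white_top_c (a point): White tray like the red ones, upper one of its stack of two; the point is at its centre. Must stay in its pocket.
- white_low_c (a point): White tray like the red ones, lower one of its stack of two; the point is at its centre. Must stay in its pocket.
- pocket_blue (a point): Centre of the floor of the pocket holding the two blue trays; turns with the disc.
- blue_top_c (a point): Blue tray like the red ones, upper one of its stack of two; the point is at its centre. Must stay in its pocket.
- blue_low_c (a point): Blue tray like the red ones, lower one of its stack of two; the point is at its centre. Must stay in its pocket.
- pocket_yellow (a point): Centre of the floor of the pocket holding the two yellow trays; turns with the disc.
- yellow_top_c (a point): Yellow tray like the red ones, upper one of its stack of two; the point is at its centre. Must stay in its pocket.
- yellow_low_c (a point): Yellow tray like the red ones, lower one of its stack of two; the point is at its centre. Must stay in its pocket.
There are look-alikes about, which are no part of the job. Leave any pink look-alike of the part that bears red_top_c alone.

How it is judged:
By the outcome, as a careful person would: the job done as asked, in the order asked, and still so for the second after the job is handed in, with the robot touching nothing.
It also fails if it takes over 69 s, if anything falls off the work surface, if the arm or the gripper's body presses on something with over 40 N, if the wrist force passes 120 N, or if a joint passes its speed limit or range.

### The arm

A 6-joint arm with a two-finger parallel gripper is mounted at the origin on the work surface. World frame = base frame: x ahead of the robot, y to its left, z up, the work surface at z = 0. Lengths are in m, angles in rad, forces in N, time in s.
With the tool pointing down it reaches from about 0.3 to 0.75 m from the base axis. Payload 8.5 kg.
Tool frame: the origin (TCP) lies midway between the tips of the shut fingers; the grasp point (between the pads) lies 19 mm behind it; z points along the fingers, y is the line along which they close (so a half turn about z gives the same grasp; the last joint's range is limited). The gripper opens to 88 mm and grips with 3 to 60 N. Pads are 18 mm wide; open, the fingers measure 123 mm over their backs; the gripper's body (75 mm by 187 mm) begins 45 mm behind the grasp point.
Start: joints at [-1.325, 0.381, 1.297, -0, 1.464, -0.215], TCP at [0.245, -0.493, 0.239] pointing down, gripper open.
Joint ranges: [-3.11, 3.11], [-0.89, 2.33], [0.22, 2.48], [-1.42, 4.56], [0.17, 2.85], [-2.88, 2.88]. Speed limits (rad/s): [2.39, 2.39, 3.14, 3.14, 3.14, 3.14].

### API

Orientations are given as [roll, pitch, yaw] about the fixed x, y, z axes, in that order (R = Rz(yaw) Ry(pitch) Rx(roll)).
In Python, from station import bot gives the robot as it stands. The module is installed in compiled form; this text tells all that it offers.
- The arm moves only by the tool drive_tool, never from a script. Its argument "targets" is a list of rows, each a list of 3 entries, a list of its own where there are three numbers: the finger opening in mm, from 0 to 88.1, then the shift along the world's x, y, z normalised to -1 to 1, where 1 is 20 cm, then the turn, a rotation vector about the world's x, y, z normalised to -1 to 1, where 1 is 2 pi rad. A call has 1 to 20 rows; each row is the pose to reach, as a shift and turn from the pose commanded when the call began, turning the shorter way round; what a row does not reach only later rows make up. A row lasts 1/12 s, in which the tool goes at most 41.7 mm and 7.16 degrees, less where a joint would pass 70% of its speed; a pose out of reach is approached as far as the arm can. A call with a number of a shift or a turn outside -1 to 1 is refused whole. A call with a gripper value outside its range is refused whole. The fingers move at their own pace and stop on an object; "newtons" is the grip in N (left out, the last holds). Time passes only in rows, so rows that repeat a pose let the fingers close. It gives the time, the measured TCP pose, the force, the opening and the grip force at its end, in the units of the state.
- bot.get_state(): the state, without advancing time (a new reading comes with each control period).
- bot.camera(name): name is "scene" or "side" or "wrist"; returns the picture (400x640x3 uint8, red, green, blue); there is no depth.
- bot.camera_params(name): a dict with "K" (3x3 intrinsics, pixels), "R" (3x3) and "t" (3): a world point X has camera coordinates R X + t. Camera axes: x right, y down, z forward; pixel columns grow to the right and rows downward; lengths in m; the calibration is good to about 2 mm. A picture is of the moment at which its call begins: read the wrist's pose just before it. camera_params takes no time and is no camera call; for the wrist camera it gives the pose at the moment of the call.
- bot.finish_job(): hands the job in; it is judged then, once.
The state is a dict: "time_s": time; "joint_positions": joint angles; "dq": joint speeds; "joint_efforts": joint torques, N m; "eef_pos": TCP position; "tcp_rot": TCP orientation; "contact_force": force on the tool from outside, world axes, zero at the start; "ft_torque": the same for the moment, N m; "finger_gap": finger opening in m; "finger_force": force on a finger pad.
Only numpy, scipy, OpenCV 4.12 (cv2) and the standard library are available. Lean on these libraries where they do the work, as an engineer would, in place of code of your own. Each camera call takes 0.05 s, during which the arm holds its last target. There are 200 camera calls.

## Working session

There is one attempt and no reset: what is moved stays moved. The work goes in short steps, Python scripts to look and compute and a tool call to move; the robot and the scene stay as the last step left them, time stands still between calls to the robot, and variables do not carry over. Pictures are saved under pics/ and viewed, at most 12 in all, crops included, and the job is handed in when it is done.

Besides the shell and the picture viewer there is one more tool, called after "Request:" in YAML: its name, and indented under it one key for each argument. drive_tool: Moves the arm, as the interface text tells. Its arguments: {"type":"object","properties":{"targets":{"type":"array"},"newtons":{"type":"number"}},"required":["targets"]}

```bash
mkdir -p pics
cat > h.py <<'E'
import numpy as np, cv2
from station import bot
def ray(P,u,v):
    d=P['R'].T@np.linalg.inv(P['K'])@np.array([u,v,1.]); c=-P['R'].T@P['t']; return c,d
def onz(P,u,v,z):
    c,d=ray(P,u,v); return c+d*(z-c[2])/d[2]
def proj(P,X):
    q=P['K']@(P['R']@np.array(X)+P['t']); return q[:2]/q[2]
def grab(n,f=None):
    P={k:np.array(v) for k,v in bot.camera_params(n).items() if k in'KRt'}; im=bot.camera(n)
    if f: cv2.imwrite('pics/'+f,im[:,:,::-1]); np.savez('pics/'+f+'.npz',**P)
    return im,P
E
python3 - <<'E'
from h import *
for n in('scene','side'):
    im,P=grab(n,n+'0.png'); print(n,(-P['R'].T@P['t']).round(3),P['R'].round(2).tolist(),P['K'][0,0])
s=bot.get_state();print(s)
a=cv2.imread('pics/scene0.png');b=cv2.imread('pics/side0.png')
cv2.imwrite('pics/both0.png',cv2.resize(np.vstack([a,b]),None,fx=.75,fy=.75))
E
```

```text
scene [0.956 0.584 0.629] [[-0.89, 0.45, 0.01], [0.24, 0.5, -0.83], [-0.38, -0.74, -0.56]] 399.5689305104373
side [-0.083 -0.758  0.991] [[0.69, -0.72, 0.01], [-0.49, -0.48, -0.72], [0.53, 0.5, -0.69]] 457.63643924430386
{'time_s': 0.1, 'joint_positions': array([-1.32531538e+00,  3.81132202e-01,  1.29815512e+00, -2.49161289e-05,
        1.46360231e+00, -2.15303006e-01]), 'dq': array([-0.00100946, -0.00029027, -0.003243  ,  0.00064967, -0.00050085,
        0.00117809]), 'joint_efforts': array([ 3.98751887e-03, -4.38651967e+01, -2.24910754e+01,  7.14810449e-02,
        3.42527975e-02, -1.01935593e-04]), 'eef_pos': array([ 0.24448599, -0.49239246,  0.23820766]), 'tcp_rot': array([-3.14032033e+00, -2.52893150e-04,  4.60786470e-01]), 'contact_force': array([-0.67986397, -0.05214843, -0.21197454]), 'ft_torque': array([-0.04932176,  0.03090925,  0.01530197]), 'finger_force': 0.0, 'finger_gap': 0.08859865033768571}
```

View pics/scene0.png

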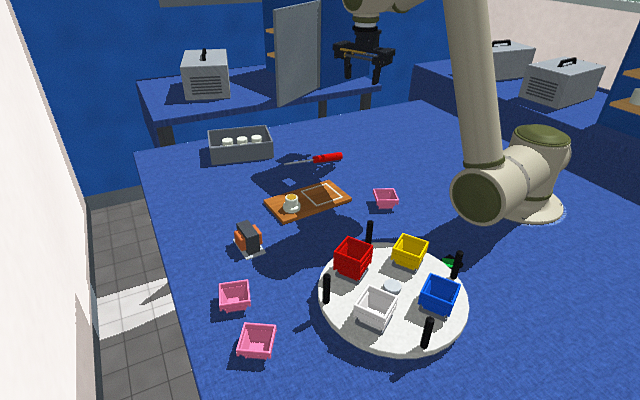

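View pics/side0.png

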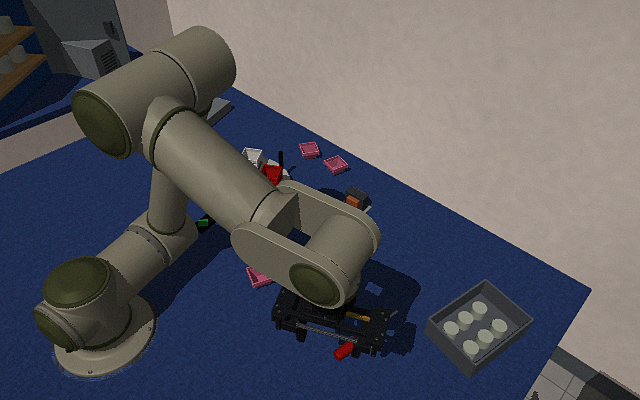

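The scene picture shows the carousel: cap at (392,286), red stack (352,258), yellow (410,250), blue (440,293), white (376,307), green mark (449,262) and pegs near (369,232), (457,264), (427,332), (326,288). The outline is at (322,194), the lamp holder (291,203), the transformer (248,238) and the screwdriver (328,157). 

Possible confusions with the red stack are the pink trays at (385,197), (234,295) and (257,340), and the screwdriver handle (328,157). I choose (352,258), the saturated red stack on the disc. In the side view the arm hides most of this.

Run:
```python
from h import *
im=cv2.imread('pics/scene0.png');P=dict(np.load('pics/scene0.png.npz'))
hsv=cv2.cvtColor(im,cv2.COLOR_BGR2HSV)
print('cap',onz(P,392,286,.048).round(3))
for u,v in[(369,222),(459,253),(428,320),(326,275)]: print('peg',onz(P,u,v,.106).round(3))
def m(lo,hi,z,box,n):
    k=cv2.inRange(hsv,lo,hi); b=np.zeros_like(k); x0,y0,x1,y1=box; b[y0:y1,x0:x1]=k[y0:y1,x0:x1]
    M=cv2.moments(b,True); u,v=M['m10']/M['m00'],M['m01']/M['m00']; print(n,M['m00'],round(u),round(v),onz(P,u,v,z).round(3)); return b
g=m((45,100,60),(80,255,255),.01,(430,240,480,280),'green')
w=m((0,0,150),(179,60,255),.036,(310,235,475,360),'disc')
h=cv2.convexHull(np.vstack(cv2.findContours(w,0,2)[0]).reshape(-1,2)) 
H=np.array([onz(P,*p[0],.036)[:2] for p in h],np.float32); print('disc circ',cv2.minEnclosingCircle(H))
for n,lo,hi,z,box in[('red',(0,180,60),(8,255,255),.104,(330,230,375,285)),('yel',(20,120,60),(35,255,255),.088,(385,225,435,275)),('blu',(100,150,60),(120,255,255),.088,(415,270,465,320))]:
    b=m(lo,hi,z,box,n)
c=[im[120:380,190:490]]
cv2.imwrite('pics/crop.png',cv2.resize(c[0],None,fx=2.6,fy=2.3,interpolation=cv2.INTER_CUBIC))
```

```text
cap [0.559 0.149 0.048]
peg [0.53  0.013 0.106]
peg [0.426 0.178 0.106]
peg [0.591 0.281 0.106]
peg [0.692 0.116 0.106]
green 80.0 448 262 [0.373 0.115 0.01 ]
disc 6668.0 396 305 [0.574 0.185 0.036]
disc circ ((0.5337372422218323, 0.1457255780696869), 0.17250414192676544)
red 1152.0 352 257 [0.622 0.094 0.104]
yel 945.0 409 251 [0.496 0.113 0.088]
blu 1301.0 440 293 [0.519 0.233 0.088]
```

View pics/crop.png

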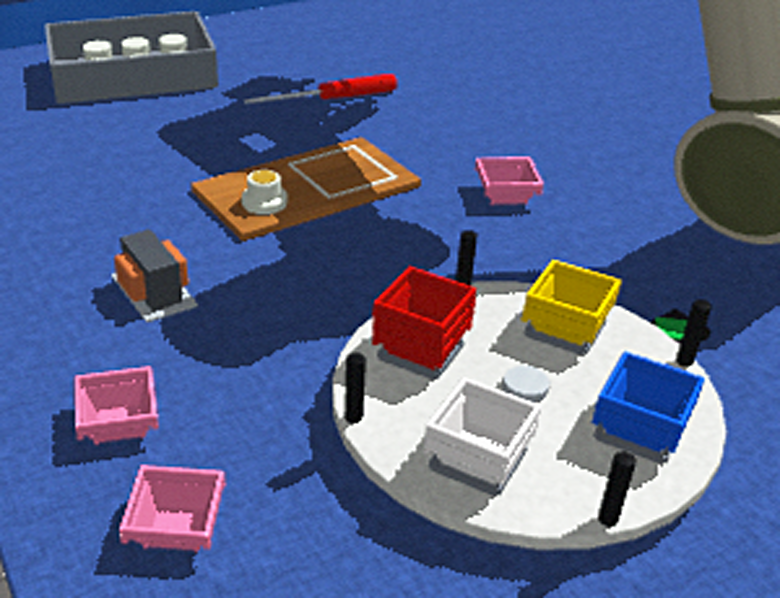

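The crop confirms it: the stack at (352,258) shows three nested rims in pure red, and the pink ones are single trays off the disc. Hub is about (0.560, 0.148), from the cap and the mean of the pegs. Next I measure the board roughly, then look from above with the wrist camera.

Run:
```python
from h import *
P=dict(np.load('pics/scene0.png.npz'))
q=lambda x,y:(190+x/2.6,120+y/2.3)
for n,c,z in[('outline',[(290,167),(362,146),(396,178),(327,197)],.012),('board',[(191,187),(362,140),(420,183),(240,238)],.012),('red',[(374,310),(412,268),(475,295),(432,322)],.104),('pink',[(476,158),(535,157),(543,183),(485,182)],.036),('lamp',[(265,200)],.02),('trafo',[(155,275)],.0275)]:
    X=np.array([onz(P,*q(*p),z) for p in c]); print(n,X[:,:2].round(3).tolist(),X.mean(0).round(3))
```

```text
outline [[0.551, -0.294], [0.455, -0.304], [0.458, -0.221], [0.544, -0.217]] [ 0.502 -0.259  0.012]
board [[0.664, -0.3], [0.448, -0.317], [0.44, -0.2], [0.657, -0.183]] [ 0.552 -0.25   0.012]
red [[0.651, 0.071], [0.595, 0.034], [0.571, 0.088], [0.619, 0.103]] [0.609 0.074 0.104]
pink [[0.377, -0.191], [0.318, -0.164], [0.345, -0.114], [0.398, -0.142]] [ 0.359 -0.153  0.036]
lamp [[0.609, -0.229]] [ 0.609 -0.229  0.02 ]
trafo [[0.758, -0.139]] [ 0.758 -0.139  0.027]
```

Request:
drive_tool:
  targets:
    - [88, [0.17, 0.2, 0.05], [0, 0, 0]]
    - [88, [0.34, 0.4, 0.1], [0, 0, 0]]
    - [88, [0.5, 0.6, 0.15], [0, 0, 0]]
    - [88, [0.67, 0.8, 0.2], [0, 0, 0]]
    - [88, [0.8, 1, 0.25], [0, 0, 0]]
    - [88, [0.8, 1, 0.25], [0, 0, 0]]
    - [88, [0.8, 1, 0.25], [0, 0, 0]]

```text
time_s: 0.68
eef_pos: [0.4068, -0.2887, 0.29]
tcp_rot: [3.141, -0.001, 0.465]
contact_force: [0.6, -0.1, 0.3]
finger_gap: 0.088
finger_force: 0.0
```

Run:
```python
from h import *
im,P=grab('wrist','w1.png'); print((-P['R'].T@P['t']).round(3),P['R'].round(2).tolist(),P['K'][0,0]); print(proj(P,[.505,-.256,.012]))
```

```text
[ 0.477 -0.255  0.436] [[0.45, -0.89, 0.0], [-0.85, -0.43, 0.3], [-0.27, -0.14, -0.95]] 292.6582611047639
[327.78460014  86.87340198]
```

View pics/w1.png

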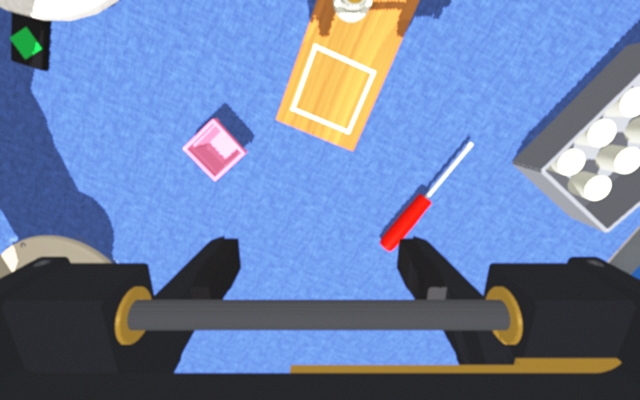

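The wrist picture shows the outline with corners (316,46), (376,71), (350,132) and (292,110). The green diamond is at (26,43) and a pink tray at (215,149).

Run:
```python
from h import *
im=cv2.imread('pics/w1.png');P=dict(np.load('pics/w1.png.npz'));hsv=cv2.cvtColor(im,cv2.COLOR_BGR2HSV)
k=cv2.inRange(hsv,(0,0,190),(179,70,255));k[:,:280]=0;k[:,385:]=0;k[:38]=0;k[150:]=0
c=max(cv2.findContours(k,0,1)[0],key=cv2.contourArea).reshape(-1,2)
X=np.array([onz(P,*p,.012)[:2] for p in c],np.float32); print(cv2.minAreaRect(X))
g=cv2.inRange(hsv,(45,100,60),(80,255,255));g[:,60:]=0;M=cv2.moments(g,True);u,v=M['m10']/M['m00'],M['m01']/M['m00']
for z in(.0,.01,.02,.03):
  d=onz(P,u,v,z); print(d.round(4),np.degrees(np.arctan2(d[1]-.148,d[0]-.56)))
# tongue edges
c=max(cv2.findContours(g,0,1)[0],key=cv2.contourArea);print(c.reshape(-1,2).min(0),c.reshape(-1,2).max(0),[onz(P,*p,.01)[:2].round(3).tolist() for p in cv2.boxPoints(cv2.minAreaRect(c))])
```

```text
((0.5033791661262512, -0.26343971490859985), (0.09109959006309509, 0.09149470180273056), 4.520968914031982)
[0.3741 0.1306 0.    ] -174.639672686351
[0.3765 0.1217 0.01  ] -171.85355135333026
[0.3788 0.1129 0.02  ] -169.03490962224254
[0.3812 0.1041 0.03  ] -166.1969921365976
[10 26] [42 59] [[0.373, 0.144], [0.399, 0.125], [0.38, 0.1], [0.353, 0.118]]
```

Request:
drive_tool:
  targets:
    - [88, [0.02, 0.2, 0.05], [0, 0, 0]]
    - [88, [0.04, 0.4, 0.1], [0, 0, 0]]
    - [88, [0.06, 0.6, 0.15], [0, 0, 0]]
    - [88, [0.08, 0.8, 0.2], [0, 0, 0]]
    - [88, [0.1, 1, 0.2], [0, 0, 0]]
    - [88, [0.1, 1, 0.2], [0, 0, 0]]

```text
time_s: 1.23
eef_pos: [0.4243, -0.0882, 0.3293]
tcp_rot: [-3.141, -0.001, 0.466]
contact_force: [-0.2, -1.2, -0.2]
finger_gap: 0.0875
finger_force: 0.0
```

Request:
drive_tool:
  targets:
    - [88, [0.0, 0.2, 0.0], [0, 0, 0]]
    - [88, [-0.1, 0.4, 0.0], [0, 0, -0.02]]
    - [88, [-0.15, 0.6, 0.0], [0, 0, -0.03]]
    - [88, [-0.2, 0.8, 0.0], [0, 0, -0.04]]
    - [88, [-0.2, 0.8, 0.0], [0, 0, -0.04]]
    - [88, [-0.2, 0.8, 0.0], [0, 0, -0.04]]
    - [88, [-0.2, 0.8, 0.0], [0, 0, -0.04]]

```text
time_s: 1.82
eef_pos: [0.3849, 0.0664, 0.3284]
tcp_rot: [3.141, 0.001, 0.21]
contact_force: [-0.1, -0.2, -0.2]
finger_gap: 0.0881
finger_force: 0.0
```

Run:
```python
from h import *
im,P=grab('wrist','w2.png'); print(bot.get_state()['eef_pos'],bot.get_state()['tcp_rot'],(-P['R'].T@P['t']).round(3))
```

```text
[0.38510809 0.06601472 0.32839368] [3.14131447e+00 7.58323528e-04 2.08721270e-01] [0.462 0.082 0.475]
```

View pics/w2.png

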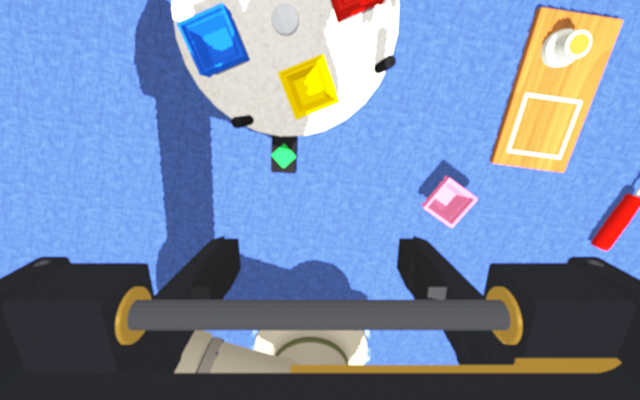

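The carousel from above: cap (285,19), green diamond (284,156), pegs (242,121) and (385,64), yellow at (309,87), outline (545,127).

Run:
```python
from h import *
rays=[]
for f,box in(('w1',(0,20,60,70)),('w2',(260,135,310,180))):
    im=cv2.imread(f'pics/{f}.png');P=dict(np.load(f'pics/{f}.png.npz'));hsv=cv2.cvtColor(im,cv2.COLOR_BGR2HSV)
    g=cv2.inRange(hsv,(45,100,60),(80,255,255));b=g*0;b[box[1]:box[3],box[0]:box[2]]=g[box[1]:box[3],box[0]:box[2]];M=cv2.moments(b,True);rays.append(ray(P,M['m10']/M['m00'],M['m01']/M['m00']))
A=np.zeros((3,3));B=np.zeros(3)
for c,d in rays:
    d=d/np.linalg.norm(d);Q=np.eye(3)-np.outer(d,d);A+=Q;B+=Q@c
G=np.linalg.solve(A,B);print('green',G.round(4))
c,d=rays[1];
for z in(.005,.015,.025,.034):print(z,(c+d*(z-c[2])/d[2]).round(4))
print('cap',onz(P,285,19,.048).round(4))
for z in (.036,.106): print('peg',z,onz(P,236,122,z).round(4),onz(P,250,120,z).round(4),onz(P,394,62,z).round(4),onz(P,378,67,z).round(4))
k=cv2.inRange(hsv,(0,0,190),(179,70,255));k[:,:500]=0;k[:,585:]=0;k[:90]=0;k[163:]=0
c=max(cv2.findContours(k,0,1)[0],key=cv2.contourArea).reshape(-1,2)
print('outl',cv2.minAreaRect(np.array([onz(P,*p,.012)[:2] for p in c],np.float32)))
# cap refined + yellow rim
v=hsv[:40,260:310];k=cv2.inRange(hsv,(20,120,60),(35,255,255));k[:,:270]=0;k[:,345:]=0;k[:50]=0;k[125:]=0
c=max(cv2.findContours(k,0,1)[0],key=cv2.contourArea).reshape(-1,2);print('yel',c.min(0),c.max(0))
# disc edge near side, fit circle R=.15 at z=.036
w=cv2.inRange(hsv,(0,0,110),(179,60,255));w[:,:165]=0;w[:,405:]=0;w[142:]=0
c=cv2.convexHull(np.vstack(cv2.findContours(w,0,1)[0])).reshape(-1,2)
c=c[(c[:,1]>30)];X=np.array([onz(P,*p,.036)[:2] for p in c])
from scipy.optimize import least_squares
r=least_squares(lambda p:np.hypot(*(X-p).T)-.15,[.56,.148],loss='soft_l1',f_scale=.001);print('disc',r.x,(np.hypot(*(X-r.x).T)-.15).round(4))
```

```text
green [0.3768 0.1194 0.0127]
0.005 [0.3751 0.12   0.005 ]
0.015 [0.377  0.1192 0.015 ]
0.025 [0.3788 0.1184 0.025 ]
0.034 [0.3805 0.1176 0.034 ]
cap [0.5562 0.1447 0.048 ]
peg 0.036 [0.4146 0.1932 0.036 ] [0.4216 0.1737 0.036 ] [ 0.5389 -0.0087  0.036 ] [0.5283 0.0111 0.036 ]
peg 0.106 [0.4221 0.1754 0.106 ] [0.428 0.159 0.106] [0.5266 0.0057 0.106 ] [0.5177 0.0224 0.106 ]
outl ((0.5030028223991394, -0.26451003551483154), (0.09187471121549606, 0.09224588423967361), 4.654752254486084)
yel [278  54] [337 118]
disc [0.55682821 0.14489187] [-0.     -0.0006 -0.0007 -0.0008  0.0002 -0.0002  0.0002  0.0001  0.
  0.0003  0.0003  0.0002  0.0008  0.0004  0.0005 -0.0006  0.0002 -0.0002
 -0.     -0.0005 -0.0007 -0.0001  0.0001 -0.0003 -0.0002  0.0001 -0.0001
  0.0001  0.0002 -0.0005  0.0002]
```

Hub (0.557, 0.145), mark direction −171.8° and pegs at −102.6°+90k, so red at −57.6° needs about −114°. I will straddle the peg at (0.527, 0.010) with the fingers and carry it round on an arc, with the tool turning along.

Request:
drive_tool:
  targets:
    - [88, [0.1, -0.04, -0.06], [0, 0, 0.019]]
    - [70, [0.2, -0.08, -0.12], [0, 0, 0.038]]
    - [60, [0.3, -0.12, -0.2], [0, 0, 0.057]]
    - [50, [0.4, -0.16, -0.3], [0, 0, 0.076]]
    - [40, [0.5, -0.2, -0.4], [0, 0, 0.095]]
    - [40, [0.6, -0.24, -0.5], [0, 0, 0.114]]
    - [40, [0.65, -0.26, -0.6], [0, 0, 0.133]]
    - [40, [0.71, -0.285, -0.64], [0, 0, 0.152]]
    - [40, [0.71, -0.285, -0.64], [0, 0, 0.171]]
    - [40, [0.71, -0.285, -0.64], [0, 0, 0.1815]]
    - [40, [0.71, -0.285, -0.64], [0, 0, 0.1815]]
    - [40, [0.71, -0.285, -0.64], [0, 0, 0.1815]]

```text
time_s: 2.87
eef_pos: [0.5268, 0.0086, 0.2003]
tcp_rot: [-3.141, 0.0, 1.346]
contact_force: [0.5, 0.3, -0.6]
finger_gap: 0.04
finger_force: 0.0
```

Run:
```python
from h import *
im,P=grab('wrist','w3.png'); print(proj(P,[.527,.010,.106]),proj(P,[.557,.145,.048]))
cv2.imwrite('pics/w3c.png',im[:,:,::-1])
```

```text
[317.56456062 197.45865954] [316.43894553  32.96401387]
```

View pics/w3c.png

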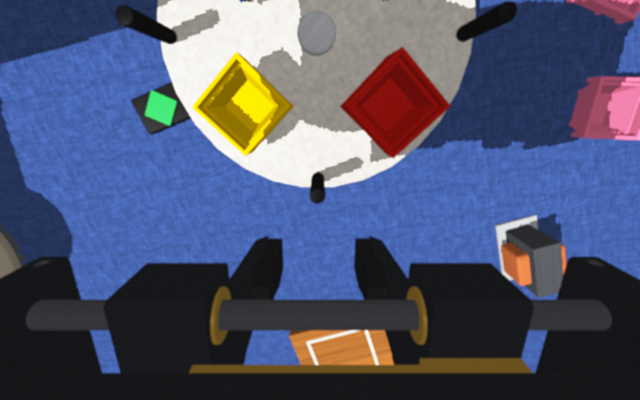

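The peg top is at (318,196) and the cap at (316,33), both within 2 px of my prediction. Now down and around the peg.

Request:
drive_tool:
  targets:
    - [40, [0, 0, -0.15], [0, 0, 0]]
    - [40, [0, 0, -0.3], [0, 0, 0]]
    - [40, [0, 0, -0.45], [0, 0, 0]]
    - [40, [0, 0, -0.6], [0, 0, 0]]
    - [40, [0, 0, -0.65], [0, 0, 0]]
    - [30, [0, 0, -0.65], [0, 0, 0]]
    - [24, [0, 0, -0.65], [0, 0, 0]]
    - [20, [0, 0, -0.65], [0, 0, 0]]
    - [20, [0, 0, -0.65], [0, 0, 0]]

```text
time_s: 3.67
eef_pos: [0.5274, 0.0102, 0.0724]
tcp_rot: [3.138, -0.0, 1.35]
contact_force: [-0.6, 0.6, 0.3]
finger_gap: 0.0203
finger_force: 0.0
```

Run:
```python
import numpy as np
h=np.array([.557,.145]);p=lambda a:h+.138*np.array([np.cos(np.radians(a)),np.sin(np.radians(a))])
for a0,a1 in((-102.6,-160),(-160,-216.8)):
    for a in np.linspace(a0,a1,17)[1:]: print(((p(a)-p(a0))/.2).round(3).tolist(),round((a-a0)/360,4))
    print()
```

```text
[-0.042, 0.011] -0.01
[-0.083, 0.024] -0.0199
[-0.123, 0.04] -0.0299
[-0.162, 0.058] -0.0399
[-0.2, 0.079] -0.0498
[-0.237, 0.102] -0.0598
[-0.272, 0.128] -0.0698
[-0.305, 0.155] -0.0797
[-0.336, 0.185] -0.0897
[-0.366, 0.216] -0.0997
[-0.394, 0.249] -0.1096
[-0.419, 0.284] -0.1196
[-0.442, 0.32] -0.1295
[-0.463, 0.358] -0.1395
[-0.482, 0.397] -0.1495
[-0.498, 0.437] -0.1594

[-0.013, 0.041] -0.0099
[-0.024, 0.082] -0.0197
[-0.032, 0.124] -0.0296
[-0.038, 0.166] -0.0394
[-0.041, 0.209] -0.0493
[-0.041, 0.252] -0.0592
[-0.039, 0.294] -0.069
[-0.034, 0.337] -0.0789
[-0.027, 0.379] -0.0888
[-0.017, 0.42] -0.0986
[-0.004, 0.461] -0.1085
[0.011, 0.501] -0.1183
[0.029, 0.54] -0.1282
[0.049, 0.578] -0.1381
[0.071, 0.614] -0.1479
[0.096, 0.649] -0.1578
```

Request:
drive_tool:
  targets:
    - [20, [-0.021, 0.005, -0.01], [0, 0, -0.005]]
    - [20, [-0.042, 0.011, -0.01], [0, 0, -0.01]]
    - [20, [-0.083, 0.024, -0.01], [0, 0, -0.02]]
    - [20, [-0.123, 0.04, -0.01], [0, 0, -0.03]]
    - [20, [-0.162, 0.058, -0.01], [0, 0, -0.04]]
    - [20, [-0.2, 0.079, -0.01], [0, 0, -0.05]]
    - [20, [-0.237, 0.102, -0.01], [0, 0, -0.06]]
    - [20, [-0.272, 0.128, -0.01], [0, 0, -0.07]]
    - [20, [-0.305, 0.155, -0.01], [0, 0, -0.08]]
    - [20, [-0.336, 0.185, -0.01], [0, 0, -0.09]]
    - [20, [-0.366, 0.216, -0.01], [0, 0, -0.1]]
    - [20, [-0.394, 0.249, -0.01], [0, 0, -0.11]]
    - [20, [-0.419, 0.284, -0.01], [0, 0, -0.12]]
    - [20, [-0.442, 0.32, -0.01], [0, 0, -0.13]]
    - [20, [-0.463, 0.358, -0.01], [0, 0, -0.14]]
    - [20, [-0.482, 0.397, -0.01], [0, 0, -0.15]]
    - [20, [-0.498, 0.437, -0.01], [0, 0, -0.1595]]
    - [20, [-0.498, 0.437, -0.01], [0, 0, -0.1595]]

```text
time_s: 5.17
eef_pos: [0.4269, 0.0986, 0.0698]
tcp_rot: [3.141, -0.002, 0.347]
contact_force: [-0.2, 0.3, -0.4]
finger_gap: 0.0202
finger_force: 0.0
```

Request:
drive_tool:
  targets:
    - [20, [-0.006, 0.02, 0], [0, 0, -0.005]]
    - [20, [-0.013, 0.041, 0], [0, 0, -0.01]]
    - [20, [-0.024, 0.082, 0], [0, 0, -0.02]]
    - [20, [-0.032, 0.124, 0], [0, 0, -0.03]]
    - [20, [-0.038, 0.166, 0], [0, 0, -0.0395]]
    - [20, [-0.041, 0.209, 0], [0, 0, -0.0495]]
    - [20, [-0.041, 0.252, 0], [0, 0, -0.059]]
    - [20, [-0.039, 0.294, 0], [0, 0, -0.069]]
    - [20, [-0.034, 0.337, 0], [0, 0, -0.079]]
    - [20, [-0.027, 0.379, 0], [0, 0, -0.089]]
    - [20, [-0.017, 0.42, 0], [0, 0, -0.0985]]
    - [20, [-0.004, 0.461, 0], [0, 0, -0.1085]]
    - [20, [0.011, 0.501, 0], [0, 0, -0.1185]]
    - [20, [0.029, 0.54, 0], [0, 0, -0.128]]
    - [20, [0.049, 0.578, 0], [0, 0, -0.138]]
    - [20, [0.06, 0.596, 0], [0, 0, -0.143]]
    - [20, [0.071, 0.614, 0], [0, 0, -0.148]]
    - [20, [0.084, 0.632, 0], [0, 0, -0.153]]
    - [20, [0.096, 0.649, 0], [0, 0, -0.158]]
    - [20, [0.096, 0.649, 0], [0, 0, -0.158]]

```text
time_s: 6.83
eef_pos: [0.4471, 0.2278, 0.0695]
tcp_rot: [-3.14, -0.001, -0.644]
contact_force: [-0.5, -0.7, -0.5]
finger_gap: 0.02
finger_force: 0.0
```

Request:
drive_tool:
  targets:
    - [20, [0, 0, 0], [0, 0, 0]]
    - [18, [0, 0, 0], [0, 0, 0]]
    - [16, [0, 0, 0], [0, 0, 0]]
    - [16, [0, 0, 0], [0, 0, 0]]

```text
time_s: 7.17
eef_pos: [0.4461, 0.2273, 0.0689]
tcp_rot: [3.142, -0.0, -0.644]
contact_force: [-0.3, -0.7, 1.2]
finger_gap: 0.0157
finger_force: 0.4
```

Request:
drive_tool:
  targets:
    - [30, [0, 0, 0], [0, 0, 0]]
    - [36, [0, 0, 0], [0, 0, 0]]
    - [40, [0, 0, 0.1], [0, 0, 0]]
    - [40, [0, 0, 0.3], [0, 0, 0]]
    - [40, [0, 0, 0.5], [0, 0, 0]]
    - [88, [-0.02, -0.05, 0.7], [0, 0, 0.018]]
    - [88, [-0.05, -0.15, 0.9], [0, 0, 0.036]]
    - [88, [-0.1, -0.25, 1], [0, 0, 0.054]]
    - [88, [-0.15, -0.35, 1], [0, 0, 0.072]]
    - [88, [-0.2, -0.45, 1], [0, 0, 0.09]]
    - [88, [-0.23, -0.54, 1], [0, 0, 0.108]]
    - [88, [-0.23, -0.54, 1], [0, 0, 0.125]]
    - [88, [-0.23, -0.54, 1], [0, 0, 0.125]]
    - [88, [-0.23, -0.54, 1], [0, 0, 0.125]]

```text
time_s: 8.33
eef_pos: [0.4002, 0.1196, 0.2688]
tcp_rot: [-3.141, -0.0, 0.137]
contact_force: [-0.0, 0.9, 0.0]
finger_gap: 0.0878
finger_force: 0.0
```

Run:
```python
from h import *
im,P=grab('wrist','w4.png'); print((-P['R'].T@P['t']).round(3))
hsv=cv2.cvtColor(im[:,:,::-1].copy(),cv2.COLOR_BGR2HSV)
k=cv2.inRange(hsv,(0,150,60),(8,255,255))|cv2.inRange(hsv,(174,150,60),(179,255,255))
c=max(cv2.findContours(k,0,1)[0],key=cv2.contourArea).reshape(-1,2)
print('red',c.min(0),c.max(0),cv2.minAreaRect(np.array([onz(P,*p,.104)[:2] for p in c],np.float32)))
g=cv2.inRange(hsv,(45,100,60),(80,255,255));M=cv2.moments(g,True);u,v=M['m10']/M['m00'],M['m01']/M['m00'];print('green',u,v,onz(P,u,v,.0127).round(4))
print('hub pred',proj(P,[.557,.145,.048]),'mark',proj(P,[.468,.132,.104]))
```

```text
[0.478 0.129 0.415]
red [286  85] [343 145] ((0.46749842166900635, 0.13111478090286255), (0.0584053173661232, 0.0578242763876915), 8.85085391998291)
green 314.99787234042554 181.02978723404254 [0.3765 0.1196 0.0127]
hub pred [313.45762896  29.84206864] mark [313.90088033 115.34717413]
```

View pics/w4.png

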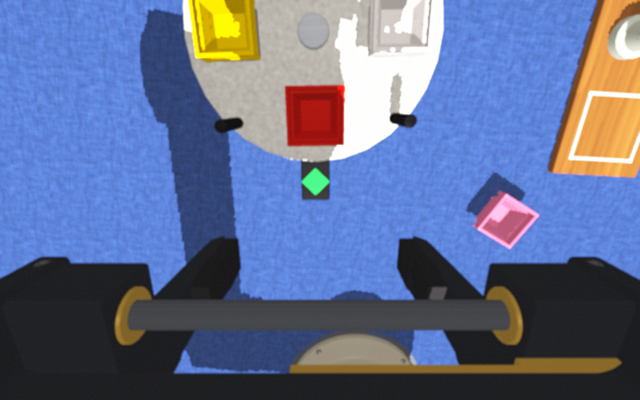

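The red stack faces the mark: stack centre (315,115), green (315,181), cap (313,30), all in line. It sits at (0.4675, 0.131) turned 8.85°, under 1° from the mark line and within 1 mm of the mark. Now the pick: fingertips stay above the next rim (88 mm), tip target 92–93 mm.

Request:
drive_tool:
  targets:
    - [88, [0.1, 0.02, -0.1], [0, 0, 0.0024]]
    - [88, [0.2, 0.04, -0.2], [0, 0, 0.0024]]
    - [88, [0.335, 0.06, -0.35], [0, 0, 0.0024]]
    - [88, [0.335, 0.06, -0.45], [0, 0, 0.0024]]
    - [88, [0.335, 0.06, -0.6], [0, 0, 0.0024]]
    - [88, [0.335, 0.06, -0.7], [0, 0, 0.0024]]
    - [88, [0.335, 0.06, -0.78], [0, 0, 0.0024]]
    - [88, [0.335, 0.06, -0.83], [0, 0, 0.0024]]
    - [88, [0.335, 0.06, -0.86], [0, 0, 0.0024]]
    - [88, [0.335, 0.06, -0.88], [0, 0, 0.0024]]
    - [88, [0.335, 0.06, -0.88], [0, 0, 0.0024]]
    - [88, [0.335, 0.06, -0.88], [0, 0, 0.0024]]
    - [88, [0.335, 0.06, -0.88], [0, 0, 0.0024]]

```text
time_s: 9.47
eef_pos: [0.4675, 0.1317, 0.0934]
tcp_rot: [3.141, -0.001, 0.155]
contact_force: [-0.0, 0.6, 0.4]
finger_gap: 0.0878
finger_force: 0.0
```

Run:
```python
from h import *
s=bot.get_state();print(s['eef_pos'],s['tcp_rot'],s['contact_force'])
im,P=grab('scene','s5.png');x,y=[int(a) for a in proj(P,s['eef_pos'])];print(x,y)
w=im[max(y-75,0):y+65,x-90:x+90,::-1];cv2.imwrite('pics/s5c.png',cv2.resize(w,None,fx=4,fy=4,interpolation=cv2.INTER_CUBIC))
```

```text
[0.46752466 0.13168983 0.09336096] [ 3.14142779e+00 -1.28463397e-03  1.55189255e-01] [-0.03651082  0.55043566  0.36169519]
426 250
```

View pics/s5c.png

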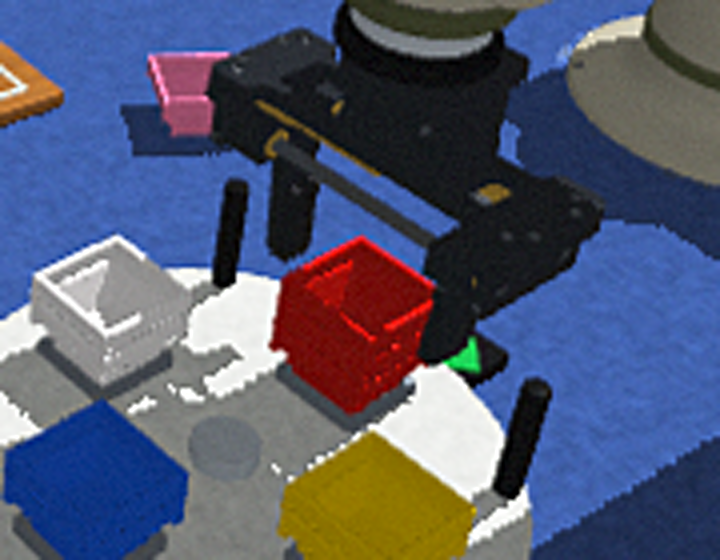

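The crop shows one finger right of the red stack (450,330) and the other behind on the left (290,220), with nothing else touched. Closing gently, then a slow lift.

Request:
drive_tool:
  newtons: 8
  targets:
    - [75, [0, 0, 0], [0, 0, 0]]
    - [66, [0, 0, 0], [0, 0, 0]]
    - [63, [0, 0, 0], [0, 0, 0]]
    - [61, [0, 0, 0], [0, 0, 0]]
    - [58, [0, 0, 0], [0, 0, 0]]
    - [56, [0, 0, 0], [0, 0, 0]]
    - [56, [0, 0, 0], [0, 0, 0]]
    - [56, [0, 0, 0], [0, 0, 0]]

```text
time_s: 10.18
eef_pos: [0.4672, 0.1316, 0.0928]
tcp_rot: [-3.142, -0.0, 0.155]
contact_force: [-0.5, -1.0, 1.8]
finger_gap: 0.0599
finger_force: 8.0
```

Gripped at 59.9 mm, which is the rim width. Lifting slowly.

Request:
drive_tool:
  targets:
    - [56, [0, 0, 0.02], [0, 0, 0]]
    - [56, [0, 0, 0.05], [0, 0, 0]]
    - [56, [0, 0, 0.08], [0, 0, 0]]
    - [56, [0, 0, 0.12], [0, 0, 0]]
    - [56, [0, 0, 0.16], [0, 0, 0]]
    - [56, [0, 0, 0.22], [0, 0, 0]]
    - [56, [0, 0, 0.3], [0, 0, 0]]
    - [56, [0, 0, 0.38], [0, 0, 0]]
    - [56, [0, 0, 0.45], [0, 0, 0]]
    - [56, [0, 0, 0.45], [0, 0, 0]]
    - [56, [0, 0, 0.45], [0, 0, 0]]

```text
time_s: 11.1
eef_pos: [0.4673, 0.1316, 0.1833]
tcp_rot: [3.141, -0.002, 0.155]
contact_force: [-0.2, 0.3, -0.6]
finger_gap: 0.0599
finger_force: 8.0
```

Run:
```python
from h import *
s=bot.get_state();print(s['eef_pos'],s['contact_force'],s['finger_gap'])
im,P=grab('scene','s6.png');x,y=[int(a) for a in proj(P,[.468,.132,.1])]
w=im[max(y-100,0):y+50,x-90:x+90,::-1];cv2.imwrite('pics/s6c.png',cv2.resize(w,None,fx=4,fy=4,interpolation=cv2.INTER_CUBIC))
```

```text
[0.4672622  0.13160521 0.1833171 ] [-0.16809669  0.29857045 -0.62343803] 0.05987041661457002
```

View pics/s6c.png

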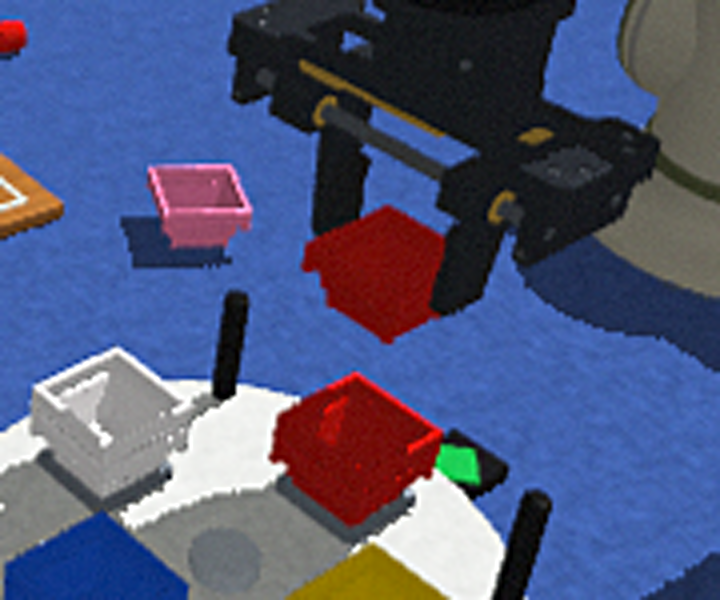

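One tray is in the gripper at (385,270) in the crop, level; two red trays remain in the pocket at (355,450). Carrying it over.

Request:
drive_tool:
  targets:
    - [56, [0.01, -0.06, 0], [0, 0, -0.002]]
    - [56, [0.03, -0.18, 0], [0, 0, -0.004]]
    - [56, [0.05, -0.34, 0], [0, 0, -0.006]]
    - [56, [0.08, -0.5, 0], [0, 0, -0.008]]
    - [56, [0.11, -0.67, 0], [0, 0, -0.01]]
    - [56, [0.13, -0.84, 0], [0, 0, -0.012]]
    - [56, [0.15, -1, 0], [0, 0, -0.012]]

```text
time_s: 11.73
eef_pos: [0.4967, -0.0701, 0.1817]
tcp_rot: [-3.141, 0.002, 0.079]
contact_force: [0.7, 0.4, -0.4]
finger_gap: 0.0604
finger_force: 8.0
```

Request:
drive_tool:
  targets:
    - [56, [0, -0.16, 0], [0, 0, 0]]
    - [56, [0.01, -0.32, 0], [0, 0, 0]]
    - [56, [0.015, -0.48, 0], [0, 0, 0]]
    - [56, [0.02, -0.64, -0.05], [0, 0, 0]]
    - [56, [0.028, -0.78, -0.15], [0, 0, 0]]
    - [56, [0.028, -0.9, -0.25], [0, 0, 0]]
    - [56, [0.028, -0.96, -0.35], [0, 0, 0]]
    - [56, [0.028, -0.976, -0.45], [0, 0, 0]]
    - [56, [0.028, -0.976, -0.52], [0, 0, 0]]
    - [56, [0.028, -0.976, -0.6], [0, 0, 0]]
    - [56, [0.028, -0.976, -0.65], [0, 0, 0]]
    - [56, [0.028, -0.976, -0.65], [0, 0, 0]]
    - [56, [0.028, -0.976, -0.65], [0, 0, 0]]

```text
time_s: 12.82
eef_pos: [0.5026, -0.2634, 0.0523]
tcp_rot: [-3.141, 0.001, 0.08]
contact_force: [0.8, -1.0, -0.3]
finger_gap: 0.06
finger_force: 8.0
```

Run:
```python
from h import *
s=bot.get_state();print(s['eef_pos'],s['tcp_rot'],s['finger_gap'],s['contact_force'])
im,P=grab('scene','s7.png');x,y=[int(a) for a in proj(P,[.503,-.264,.04])]
w=im[max(y-50,0):y+50,x-65:x+65,::-1];cv2.imwrite('pics/s7c.png',cv2.resize(w,None,fx=6,fy=6,interpolation=cv2.INTER_CUBIC))
```

```text
[ 0.50260198 -0.26338063  0.05233048] [-3.14062626e+00  9.26676335e-04  8.01844568e-02] 0.060018503195240255 [ 0.76332071 -1.02430858 -0.32120259]
```

View pics/s7c.png

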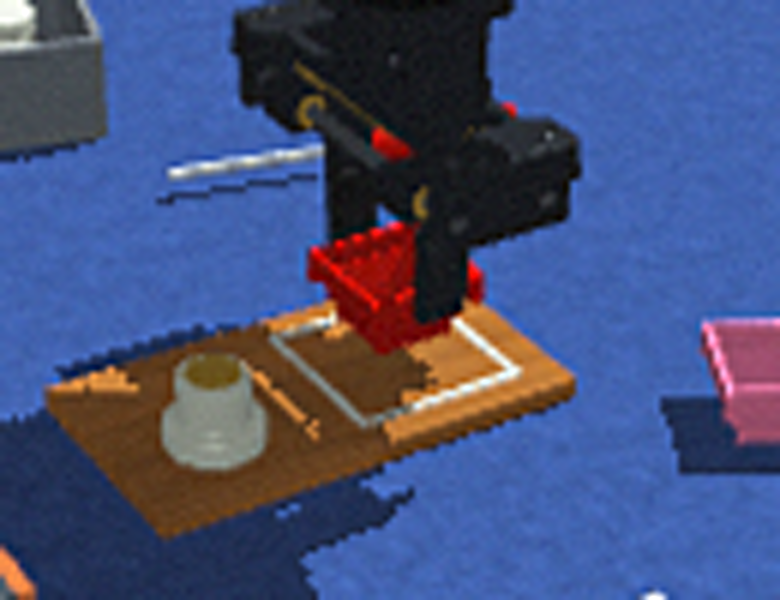

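The tray is level over the outline, about 15 mm up, with the lamp holder clear. Lowering gently.

Request:
drive_tool:
  targets:
    - [56, [0, -0.001, -0.02], [0, 0, 0]]
    - [56, [0, -0.001, -0.04], [0, 0, 0]]
    - [56, [0, -0.001, -0.055], [0, 0, 0]]
    - [56, [0, -0.001, -0.065], [0, 0, 0]]
    - [56, [0, -0.001, -0.073], [0, 0, 0]]
    - [56, [0, -0.001, -0.08], [0, 0, 0]]
    - [56, [0, -0.001, -0.082], [0, 0, 0]]
    - [56, [0, -0.001, -0.082], [0, 0, 0]]
    - [56, [0, -0.001, -0.082], [0, 0, 0]]

```text
time_s: 13.62
eef_pos: [0.5028, -0.2637, 0.0366]
tcp_rot: [-3.142, -0.0, 0.08]
contact_force: [-1.4, 2.3, 4.4]
finger_gap: 0.0602
finger_force: 8.0
```

Upward force of 4.4 N: it is standing on the board. Release, then rise.

Request:
drive_tool:
  targets:
    - [61, [0, 0, 0], [0, 0, 0]]
    - [63, [0, 0, 0], [0, 0, 0]]
    - [68, [0, 0, 0], [0, 0, 0]]
    - [76, [0, 0, 0], [0, 0, 0]]
    - [82, [0, 0, 0], [0, 0, 0]]
    - [82, [0, 0, 0], [0, 0, 0]]
    - [82, [0, 0, 0.05], [0, 0, 0]]
    - [82, [0, 0, 0.15], [0, 0, 0]]
    - [82, [0, 0, 0.3], [0, 0, 0]]
    - [82, [-0.1, 0, 0.5], [0, 0, 0]]
    - [82, [-0.2, 0, 0.7], [0, 0, 0]]
    - [82, [-0.3, 0, 0.9], [0, 0, 0]]
    - [82, [-0.35, 0, 1], [0, 0, 0]]
    - [82, [-0.35, 0, 1], [0, 0, 0]]
    - [82, [-0.35, 0, 1], [0, 0, 0]]

```text
time_s: 14.87
eef_pos: [0.4326, -0.2641, 0.2383]
tcp_rot: [3.139, -0.003, 0.079]
contact_force: [0.3, -0.7, -1.2]
finger_gap: 0.0821
finger_force: 0.0
```

Run:
```python
from h import *
im,P=grab('wrist','w8.png');sc,S=grab('scene','s8.png')
hsv=cv2.cvtColor(im,cv2.COLOR_RGB2HSV)
p=proj(P,[.503,-.264,.048]);k=cv2.inRange(hsv,(0,150,60),(8,255,255))|cv2.inRange(hsv,(174,150,60),(179,255,255))
c=min(cv2.findContours(k,0,1)[0],key=lambda c:np.linalg.norm(c.reshape(-1,2).mean(0)-p)-(cv2.contourArea(c)>300)*100).reshape(-1,2)
print(p,cv2.minAreaRect(np.array([onz(P,*q,.048)[:2] for q in c],np.float32)),bot.get_state()['eef_pos'])
a=cv2.resize(im,(480,300));b=cv2.resize(sc[120:370,200:490],(480,300),interpolation=cv2.INTER_CUBIC)
cv2.imwrite('pics/f.png',np.vstack([a,b])[:,:,::-1])
```

```text
[321.40709062 113.91649714] ((0.5043014287948608, -0.26512253284454346), (0.05935811623930931, 0.058644916862249374), 4.446081161499023) [ 0.43264921 -0.26352176  0.2357049 ]
```

View pics/f.png

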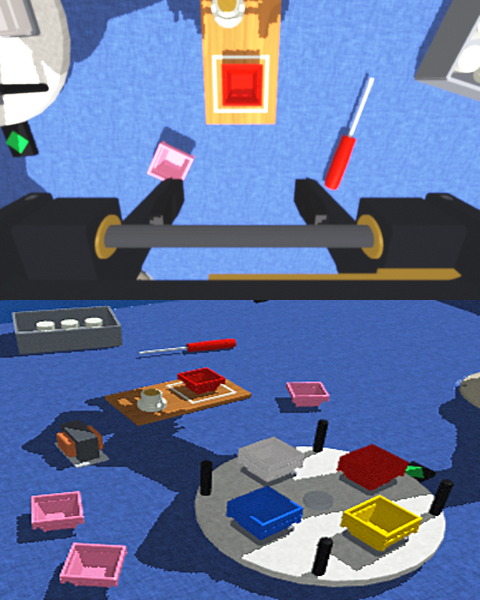

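The tray stands upright and square inside the outline, at (242,83) in the upper view. In the lower view the red pocket is at the green mark (380,467) and everything else is where it was. The tray measures within 1.5 mm and 0.2° of the outline.

```bash
python3 -c "
from station import bot
print(bot.finish_job())"
```

```text
the job is handed in; nothing more can be done
None
```

The job is handed in: the red pocket stands at the green mark (under 1° off), and the top red tray alone stands upright inside the outline, within about 1.5 mm and square to 0.2°. It took about 15 s of the 69 s allowed, and nothing else was disturbed.

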